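# Shut the ball-ended valve under the sliding cover of a bench service box

### The arm

A 6-joint arm with a two-finger parallel gripper is mounted at the origin on the work surface. World frame = base frame: x ahead of the robot, y to its left, z up, the work surface at z = 0. Lengths are in m, angles in rad, forces in N, time in s.
With the tool pointing down it reaches from about 0.325 to 1 m from the base axis. Payload 5.1 kg.
Tool frame: the origin (TCP) lies at the very end of the fingers, on their centre line; the grasp point (between the pads) lies bot.grasp_offset behind it (bot.grasp_offset is the distance from the TCP to the grasp point, in m); z points along the fingers, y is the direction in which the jaws open and shut (so a half turn about z gives the same grasp; the last joint's range is limited). The gripper opens to 85 mm and grips with 20 to 120 N. Pads are 22 mm wide; open, the fingers measure 114 mm over their backs; the gripper's body (76 mm by 85 mm) begins 54 mm behind the grasp point. The pads swing forward as they close: fully open they stand 13 mm farther back than shut.
Start: joints at [-1.258, 0.124, 1.65, -0, 1.367, -0.083], TCP at [0.251, -0.6, 0.231] pointing down, gripper open.
Joint ranges: [-2.61, 2.61], [-1.02, 2.33], [0.03, 2.71], [-1.35, 4.49], [0.32, 2.68], [-2.91, 2.91]. Speed limits (rad/s): [2.57, 2.57, 3.14, 3.14, 3.14, 3.14].

### API

Orientations are given as [roll, pitch, yaw] about the fixed x, y, z axes, in that order (R = Rz(yaw) Ry(pitch) Rx(roll)).
In Python, from plant import bot gives the robot as it stands.
- The arm moves only by the tool play_rows, never from a script. Its argument "steps" is a list of rows, each a list of 3 entries, a list of its own where there are three numbers: the turn, a rotation vector about the tool's x, y, z in rad, then the shift along the tool's x, y, z in m, then the closure in counts, from 0 (fully open) to 255 (shut). In form: [[[rx, ry, rz], [dx, dy, dz], hand], ...]. A call has 1 to 10 rows; each row shifts and turns the commanded pose from where the row before left it, along the tool's axes as they then stand; what a row does not reach is not made up. A row lasts 1/8 s, in which the tool goes at most 62.5 mm and 10.7 degrees, less where a joint would pass 70% of its speed; a pose out of reach is approached as far as the arm can. A call is refused whole if a number of a shift passes 0.0625 or a number of a turn 0.188, either way. A call with a gripper value outside its range is refused whole. The fingers move at their own pace and stop on an object; "squeeze" is the grip in N (left out, the last holds). Time passes only in rows, so rows that do not move let the fingers close. It gives the time, the measured TCP pose, the force and the opening at its end, in the units of the state.
- bot.read_state(): the state, without advancing time (a new reading comes with each control period).
- bot.get_image(name): name is "scene" or "top"; returns a dict with "image" (384x512x3 uint8, red, green, blue), "depth" (384x512 float32, m along the optical axis (not along the pixel's ray), 0 where there is no reading), "fovy" (degrees; the focal length in pixels is half the picture's height over the tangent of half this angle, whatever the lens; pixels are square), "cx", "cy" (the principal point, pixels), "position" and "rotation" of the camera in the world. Camera axes: x right, y down, z forward; pixel columns grow to the right and rows downward; lengths in m; the calibration is good to about 2 mm. A picture is of the moment at which its call begins.
- bot.sign_off(): hands the job in, once; it reports no verdict.
The state is a dict: "time": time; "qpos": joint angles; "qd": joint speeds; "effort": joint torques, N m; "tool_pos": TCP position; "eef_rot": TCP orientation; "force": force on the tool from outside, world axes, zero at the start; "ft_torque": the same for the moment, N m; "opening": opening from 0.0 (shut) to 1.0 (fully open).
Only numpy, scipy, OpenCV 4.12 (cv2) and the standard library are available. Lean on these libraries where they do the work, as an engineer would, in place of code of your own. Each camera call takes 0.05 s, during which the arm holds its last target. There are 200 camera calls.

### The job

Push the loose metal cover of the service box sideways, all the way across to the other end of the box so that the valve bay is fully open, without lifting it off. Then push the valve handle that ends in a round ball fully shut, a quarter turn clockwise seen from above, until it stops. Leave the other valve handle and the things standing around alone, and finish with the hand clear.

Things in the scene. Friction and masses are not known exactly. Their poses are not given: they have to be found in the camera images.
- box: Fixed grey box, 270 (x) by 280 (y) by 92 mm high; yaw within 0.3. Origin: centre of its underside, on the bench. Right half (-y): open-topped valve bay, inside x -115..115, y -121..-11 mm, floor at 12 mm height. Left half (+y): plain deck at 85 mm height. Lips 8 mm wide round the outer edge rise to 92 mm height.
- box_deck (a point): Centre of the plain deck's top, at x 0, y +64 mm in the box's frame, 85 mm high. The cover slides along the box's y on this deck and on ledges of equal height round the bay, between the lips. With the cover fully home against the far lip, the cover's centre is at y +68 mm in the box's frame; from y +54 mm the bay is fully open.
- cover: Loose steel-grey plate 251 (x) by 128 (y) by 6 mm, 0.22-0.45 kg, flat on the box between the lips, 1.5 mm play in x. Origin: centre of its underside; axes as the box's. On it a solid raised block 100 (x) by 88 (y) by 16 mm, from y -28 to +60 mm of the plate, top at 107 mm height: push its -y face. Starts over the bay, centre at y -67..-52 mm in the box's frame.
- ballvalve_pivot (a point): Point on the vertical hinge axis of the ball-ended handle, at the handle's mid-height, 69 mm above the bench; axes parallel to the box's. In the box's frame it lies at y -96 mm and at x -56 or +39 mm (the other valve has the other place).
- ballvalve_tip (a point): Centre of the 22 mm steel ball at the end of that handle, 48 mm from the hinge axis, 69 mm above the bench (under the cover at the start). The bar between is 10 mm wide, 8 mm thick.
- ballvalve_lever (a joint): Angle of the ball-ended handle: 0 = open, pointing along the box's +y; 1.57 = shut, at its stop, pointing along the box's +x (away from the robot); it turns clockwise from above. Starts at 0 to 0.25. It stays where it is left; about 2.5 N at the ball moves it.
- flatvalve_pivot (a point): The same point on the other valve, whose handle is a plain straight flat bar 58 mm long, 10 mm wide, without a ball. It must not be turned.
- flatvalve_tip (a point): Point on that plain handle 48 mm from its hinge axis, 69 mm above the bench. The plain handle starts at 0 to 0.2 rad from the box's +y, clockwise.
- tipbox: Bystander: loose black pipette-tip box with a yellow tray, 85 by 85 by 61 mm, on the bench beyond the right (-y) end of the box. Origin: centre of its underside.
- bottle: Bystander: loose amber bottle, 56 mm diameter, 110 mm high, on the bench beyond the left (+y) end of the box. Origin: centre of its underside.
- beaker: Bystander: loose open cup, 60 mm diameter, 70 mm high, on the bench behind the box (+x). Origin: centre of its underside.

How it is judged:
By the outcome, as a careful person would: the job done as asked, in the order asked, and still so for the second after the job is handed in, with the robot touching nothing.
It also fails if it takes over 45 s, if anything falls off the work surface, if the arm or the gripper's body presses on something with over 40 N, if the wrist force passes 120 N, or if a joint passes its speed limit or range.

## Working session

There is one attempt and no reset: what is moved stays moved. The work goes in short steps, Python scripts to look and compute and a tool call to move; the robot and the scene stay as the last step left them, time stands still between calls to the robot, and variables do not carry over. Pictures are saved under pics/ and viewed, about 8 in all and at most 12, crops included, and the job is handed in when it is done.

Besides the shell and the picture viewer there is one more tool, called as name([rows], argument=value, ...), one row to a line, values as JSON. play_rows: Moves the arm, as the interface text tells. Its arguments: {"type":"object","properties":{"steps":{"type":"array"},"squeeze":{"type":"number"}},"required":["steps"]}

```bash
mkdir -p pics; ls
cat > h.py <<'E'
import numpy as np, cv2
from plant import bot
def cloud(d):
    z=d["depth"];h,w=z.shape
    f=h/2/np.tan(np.radians(d["fovy"])/2)
    u,v=np.meshgrid(np.arange(w),np.arange(h))
    P=np.stack([(u-d["cx"])/f*z,(v-d["cy"])/f*z,z],-1)
    return P@np.array(d["rotation"]).T+np.array(d["position"])
def save(d,n): cv2.imwrite(f"pics/{n}.png",d["image"][:,:,::-1])
E
python3 - <<'E'
from h import *
for n in("top","scene"):
    d=bot.get_image(n);save(d,n+"0");np.save(n+"0.npy",cloud(d))
    print(n,d["fovy"],d["cx"],d["cy"],d["position"],np.round(d["rotation"],3).tolist())
s=bot.read_state();print(s, bot.grasp_offset)
E
```

```text
picsTraceback (most recent call last):
  File "<stdin>", line 3, in <module>
  File "h.py", line 8, in cloud
    return P@np.array(d["rotation"]).T+np.array(d["position"])
           ~~~~~~~~~~~~~~~~~~~~~~~~~~~^~~~~~~~~~~~~~~~~~~~~~~~
ValueError: operands could not be broadcast together with shapes (384,512) (3,)
```

View pics/top0.png

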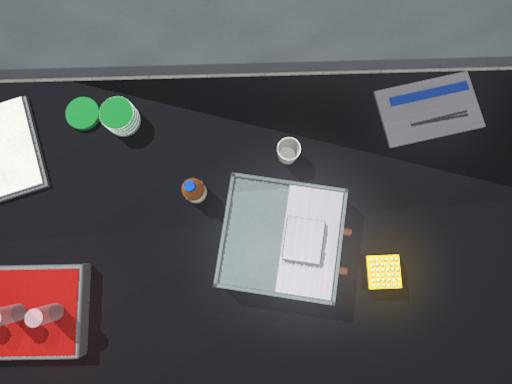

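The top view shows the box at about (283,240) px, the cover over its right half with its block at (304,240), the bottle at (194,190), the beaker at (288,150) and the tip box at (384,272). The camera rotation is a 3-vector (roll, pitch, yaw), so I'll fix that.

```bash
sed -i 's/^import numpy.*/&\nfrom scipy.spatial.transform import Rotation as Ro/; s/np.array(d\["rotation"\])/Ro.from_euler("xyz",d["rotation"]).as_matrix()/' h.py
python3 - <<'E'
from h import *
for n in("top","scene"):
    d=bot.get_image(n);save(d,n+"0");C=cloud(d);np.save(n+"0.npy",C)
    print(n,d["fovy"],d["cx"],d["cy"],d["position"],d["rotation"])
    z=C[...,2];ok=d["depth"]>0
    # box region
    if n=="top":
        print("bench z",np.median(z[ok]))
        for lo,hi,nm in((.075,.098,"boxtop"),(.1,.115,"block")):
            m=((z>lo)&(z<hi)&ok).astype(np.uint8)
            k,lab,st,ce=cv2.connectedComponentsWithStats(m)
            for i in range(1,k):
                if st[i,4]>150:
                    p=C[lab==i]; r=cv2.minAreaRect((p[:,:2]*1000).astype(np.float32))
                    print(nm,st[i],np.round(r[0],1),np.round(r[1],1),round(r[2],2),np.median(p[:,2]))
        for u,v in((194,190),(288,150),(384,272),(304,240),(310,280),(250,240)):print((u,v),C[v,u])
s=bot.read_state();print(s, bot.grasp_offset)
E
```

```text
top 53.73258993477711 255.19634141249128 192.97790857532806 [0.47258854 0.03511314 0.97947087] [-2.99044938  0.0155438  -1.58930622]
bench z -0.00044680649174433373
boxtop [  213   172   136   133 12327] [505.3 -13.2] [280.7 270.5] 80.37 0.08735989418745815
boxtop [182 178  20  19 164] [627.8 200.7] [44.3 43.5] 62.49 0.08094156466224112
block [ 282  216   43   48 1684] [496.9 -62.2] [ 88.3 100. ] 80.42 0.10652092796958629
(194, 190) [0.61874544 0.19235224 0.08868965]
(288, 150) [ 0.73438002 -0.04131937  0.00490658]
(384, 272) [ 0.41710327 -0.25599007  0.05517683]
(304, 240) [ 0.49489113 -0.06301439  0.10770798]
(310, 280) [ 0.40442975 -0.07496068  0.09251036]
(250, 240) [0.49787197 0.06074221 0.08474145]
scene 46.79991092452957 252.61997246415103 188.84131814266473 [1.15114125 0.430622   0.86173831] [-2.41431366  0.00904233  2.20471091]
{'time': 0.15, 'qpos': array([-1.25760353e+00,  1.24371035e-01,  1.65140085e+00,  1.59499721e-05,
        1.36752163e+00, -8.26121448e-02]), 'qd': array([-1.40537611e-03, -3.09376706e-03, -3.83987075e-03, -7.58040525e-04,
       -7.72416791e-04,  8.89590207e-05]), 'effort': array([ 6.97449323e-04, -4.24228549e+01, -3.66013277e+01, -5.23062818e-05,
        4.65563469e-03,  4.87423947e-06]), 'tool_pos': array([ 0.25042434, -0.59928422,  0.23030126]), 'eef_rot': array([-3.13989888e+00, -1.55914672e-04,  3.95801572e-01]), 'force': array([ 0.15321317, -0.04379319, -0.17771672]), 'ft_torque': array([-0.01958152, -0.00312732, -0.05219118]), 'opening': 0.9957265691447843} 0.0187
```

View pics/scene0.png

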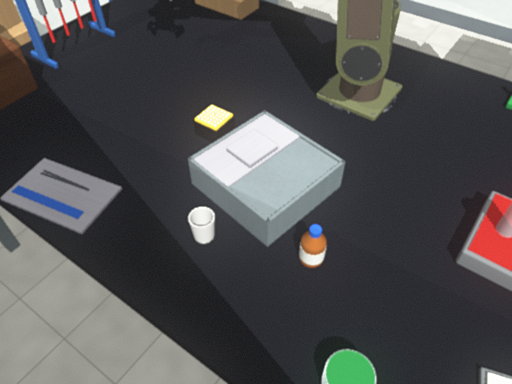

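The scene view agrees with the top one: the cover is on the -y half and the bystanders are clear. The box is at (0.5053, -0.0132) with yaw -0.168, and the cover centre is at box y ≈ -66 mm. I'll turn the tool so its x lies along box +y and its y along box +x, with the fingers shut, then move in behind the block.

play_rows([
  [[0,0,-0.168],[0,0,0],255],
  [[0,0,-0.168],[0,0,0],255],
  [[0,0,-0.168],[0,0,0],255],
  [[0,0,-0.168],[0,0,0],255],
  [[0,0,-0.168],[0,0,0],255],
  [[0,0,-0.168],[0,0,0],255],
  [[0,0,0],[0,0,0],255],
], squeeze=40)

```text
time: 1.02
tool_pos: [0.2505, -0.5995, 0.2309]
eef_rot: [-3.141, -0.001, 1.402]
force: [0.6, -0.9, -0.4]
opening: -0.0
```

play_rows([
  [[0,0,0],[0.0558,0.017,0],255],
  [[0,0,0],[0.0558,0.017,0],255],
  [[0,0,0],[0.0558,0.017,0],255],
  [[0,0,0],[0.0558,0.017,0],255],
  [[0,0,0],[0.0558,0.017,0],255],
  [[0,0,0],[0.0558,0.017,0],255],
  [[0,0,0],[0.0558,0.017,0],255],
  [[0,0,0],[0.0558,0.017,0],255],
  [[0,0,0],[0.0558,0.017,0],255],
  [[0,0,0],[0,0,0],255],
])

```text
time: 2.28
tool_pos: [0.4859, -0.1267, 0.2313]
eef_rot: [3.142, -0.001, 1.407]
force: [-0.7, -0.3, -0.4]
opening: -0.002
```

play_rows([
  [[0,0,0],[-0.003,0,0.05],255],
  [[0,0,0],[0,0,0.05],255],
  [[0,0,0],[0,0,0.022],255],
  [[0,0,0],[0,0,0.012],255],
  [[0,0,0],[0,0,0],255],
])

```text
time: 2.9
tool_pos: [0.484, -0.1333, 0.097]
eef_rot: [-3.141, -0.0, 1.402]
force: [-0.1, -0.6, -0.2]
opening: -0.004
```

Run:
```python
from h import *
d=bot.get_image("scene");im=d["image"][60:260,150:380,::-1]
cv2.imwrite("pics/s1.png",cv2.resize(im,None,fx=3,fy=3)); print(bot.read_state()["tool_pos"],bot.read_state()["force"])
```

```text
[ 0.4847992  -0.13350514  0.09804336] [-1.10546862  0.06973484 -0.2018203 ]
```

View pics/s1.png

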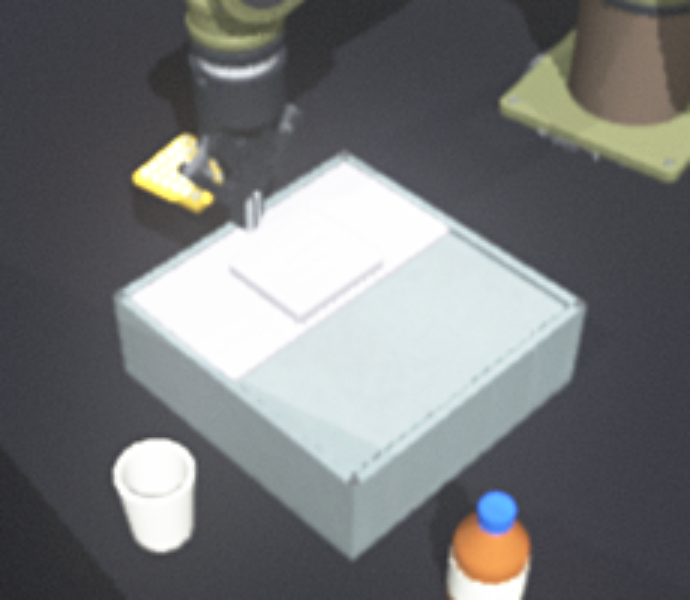

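The crop shows the shut fingertips at about (252,215), just behind the block's -y face and clear of the lip. Now I'll push along tool +x.

play_rows([
  [[0,0,0],[0.008,0,0],255],
  [[0,0,0],[0.008,0,0],255],
  [[0,0,0],[0.008,0,0],255],
  [[0,0,0],[0.01,0,0],255],
  [[0,0,0],[0.01,0,0],255],
  [[0,0,0],[0.01,0,0],255],
  [[0,0,0],[0.01,0,0],255],
  [[0,0,0],[0.01,0,0],255],
])

```text
time: 3.95
tool_pos: [0.4968, -0.0593, 0.0973]
eef_rot: [-3.141, 0.0, 1.404]
force: [-1.0, -4.5, 4.2]
opening: 0.003
```

play_rows([
  [[0,0,0],[0.01,0,0],255],
  [[0,0,0],[0.01,0,0],255],
  [[0,0,0],[0.01,0,0],255],
  [[0,0,0],[0.01,0,0],255],
  [[0,0,0],[0.01,0,0],255],
  [[0,0,0],[0.008,0,0],255],
  [[0,0,0],[0,0,0],255],
])

```text
time: 4.82
tool_pos: [0.506, -0.0015, 0.0967]
eef_rot: [-3.14, -0.002, 1.404]
force: [-1.0, 0.1, -1.5]
opening: 0.002
```

```bash
cat >> h.py <<'E'
c=np.array([.5053,-.0132]);bx=np.array([np.cos(.168),-np.sin(.168)]);by=np.array([np.sin(.168),np.cos(.168)])
def tobox(P): q=np.asarray(P)[...,:2]-c; return np.stack([q@bx,q@by],-1)
E
python3 - <<'E'
from h import *
d=bot.get_image("top");C=cloud(d);s=bot.read_state();print("tcp box",tobox(s["tool_pos"]),s["tool_pos"][2],s["force"])
B=tobox(C);z=C[...,2]
m=(abs(B[...,0])<.12)&(abs(B[...,1])<.13)
b=m&(z>.1)&(z<.112)&(B[...,1]>np.dot(tobox(s["tool_pos"]),[0,1])+.02);print("block y range",np.percentile(B[b][:,1],[1,50,99]))
im=d["image"][150:320,190:420,::-1];cv2.imwrite("pics/t1.png",cv2.resize(im,None,fx=3,fy=3))
E
```

```text
tcp box [-0.00142918  0.0113537 ] 0.09653309700109046 [0.53830924 0.17434146 0.1024105 ]
block y range [0.03473893 0.09330357 0.10935701]
```

View pics/t1.png

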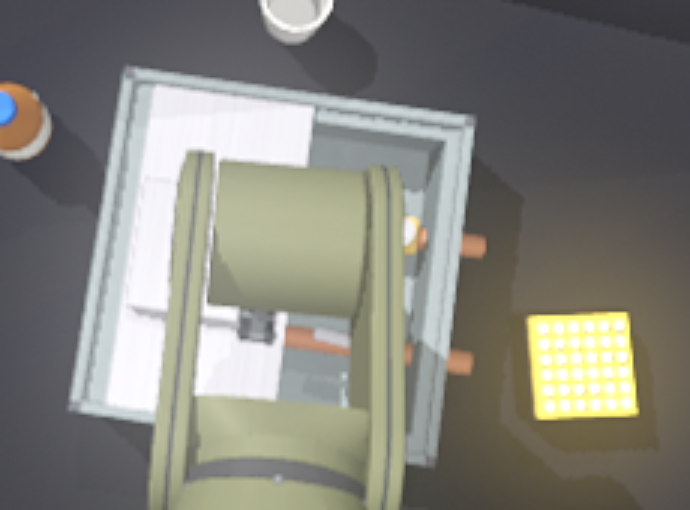

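The cover slid along and its block now reaches box y ≈ 109 mm (home is 128), so about 18 mm remain.

play_rows([
  [[0,0,0],[0.005,0,0],255],
  [[0,0,0],[0.005,0,0],255],
  [[0,0,0],[0.004,0,0],255],
  [[0,0,0],[0.003,0,0],255],
  [[0,0,0],[0,0,0],255],
])

```text
time: 5.5
tool_pos: [0.5093, 0.0144, 0.0974]
eef_rot: [3.141, -0.001, 1.404]
force: [0.5, 0.3, -0.3]
opening: 0.002
```

play_rows([
  [[0,0,0],[0.002,0,0],255],
])

```text
time: 5.62
tool_pos: [0.5097, 0.0158, 0.0975]
eef_rot: [3.141, 0.0, 1.404]
force: [-0.2, -1.6, 0.5]
opening: 0.003
```

play_rows([
  [[0,0,0],[0.002,0,0],255],
  [[0,0,0],[0.001,0,0],255],
])

```text
time: 5.88
tool_pos: [0.5097, 0.0168, 0.0975]
eef_rot: [-3.141, 0.005, 1.405]
force: [-3.3, -11.3, 2.1]
opening: -0.003
```

play_rows([
  [[0,0,0],[-0.01,0,0],255],
  [[0,0,0],[0,0,-0.06],255],
  [[0,0,0],[-0.06,0,-0.06],255],
  [[0,0,0],[-0.06,-0.02,0],255],
  [[0,0,0],[-0.06,-0.03,0],255],
  [[0,0,0],[-0.06,-0.03,0],255],
  [[0,0,0],[-0.06,-0.03,0],255],
  [[0,0,0],[0,0,0],255],
])

```text
time: 6.88
tool_pos: [0.359, -0.244, 0.2018]
eef_rot: [3.141, 0.0, 1.396]
force: [0.1, -0.3, 0.3]
opening: 0.002
```

Run:
```python
from h import *
s=bot.read_state();print("tcp box",tobox(s["tool_pos"]),s["tool_pos"])
for n in("top","scene"):
    d=bot.get_image(n);C=cloud(d);np.save(n+"2.npy",C);np.save(n+"2i.npy",d["image"])
    B=tobox(C);z=C[...,2]
    b=(abs(B[...,0])<.12)&(abs(B[...,1])<.135)&(z>.102)&(z<.112)
    print(n,"block y range",np.percentile(B[b][:,1],[1,50,99]))
    h=(abs(B[...,0])<.11)&(B[...,1]>-.118)&(B[...,1]<-.014)&(z>.06)&(z<.084)
    k,lab,st,ce=cv2.connectedComponentsWithStats(h.astype(np.uint8))
    for i in range(1,k):
        if st[i,4]>5:
            q=B[lab==i]*1000; r=cv2.minAreaRect(q.astype(np.float32)); print(st[i],np.round(q.min(0)),np.round(q.max(0)),[np.round(a) for a in r],np.round(np.percentile(z[lab==i],[5,50,95]),3))
    a=(slice(150,320),slice(190,420)) if n=="top" else (slice(90,260),slice(170,400))
    cv2.imwrite(f"pics/{n}2.png",cv2.resize(d["image"][a][:,:,::-1],None,fx=3.4,fy=3.4))
```

```text
tcp box [-0.10566719 -0.25206362] [ 0.35897271 -0.24404616  0.20177781]
top block y range [0.04112431 0.08376536 0.12703033]
[300 215  29  16 185] [  29. -107.] [ 59. -39.] [array([ 44., -73.]), array([69., 21.]), np.float64(78.0)] [0.07  0.073 0.079]
[294 258  30  14 160] [ -67. -106.] [-45. -38.] [array([-51., -73.]), array([68., 21.]), np.float64(77.0)] [0.07  0.073 0.076]
scene block y range [0.04262736 0.08726295 0.12838125]
[251 133  19  18 120] [ -67. -106.] [-44. -36.] [array([-54., -71.]), array([70., 21.]), np.float64(84.0)] [0.065 0.072 0.075]
[224 151  18  20 145] [  28. -108.] [ 61. -37.] [array([ 45., -73.]), array([71., 22.]), np.float64(75.0)] [0.067 0.073 0.078]
```

View pics/top2.png

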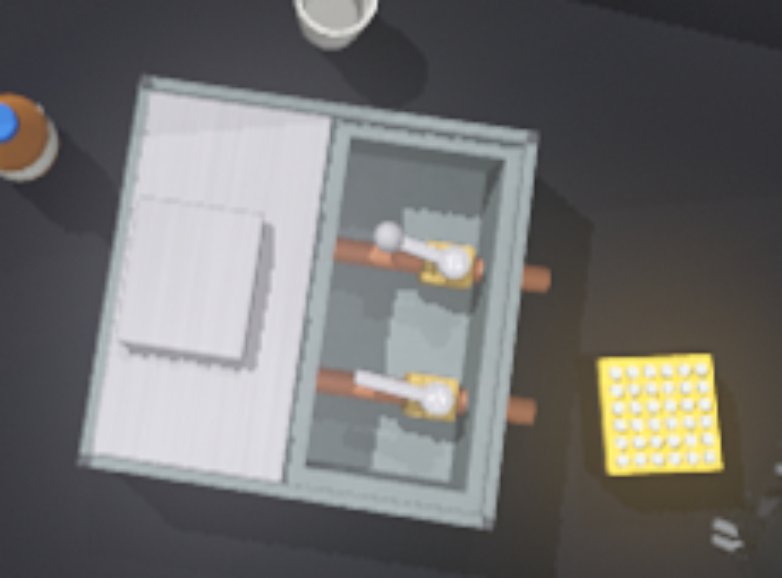

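The cover is home: its block spans y 41–128 mm and the bay is fully open. The ball handle is the upper one in the picture, with its pivot at (455,262) and ball at (388,236), so it's the valve at box x +39 with an angle of about 0.23. The plain handle is at x -56. I'll enter the bay between the handles.

play_rows([
  [[0,0,0],[0.0505,0.0277,0],255],
  [[0,0,0],[0.0505,0.0277,0],255],
  [[0,0,0],[0.0505,0.0277,0],255],
  [[0,0,0],[0.0505,0.0277,0],255],
  [[0,0,0],[0,0,0.04],255],
  [[0,0,0],[0,0,0.04],255],
  [[0,0,0],[0,0,0],255],
])

```text
time: 7.85
tool_pos: [0.5014, -0.0576, 0.1177]
eef_rot: [-3.133, -0.001, 1.407]
force: [-0.4, 0.3, 0.3]
opening: 0.003
```

Run:
```python
from h import *
s=bot.read_state();print("tcp box",tobox(s["tool_pos"]),s["tool_pos"],s["eef_rot"])
C=np.load("top2.npy");B=tobox(C)
for y in(-.1,-.09,-.07,-.055,-.035):
    print(y,[round(float(C[...,2][np.unravel_index(np.argmin(np.hypot(B[...,0]-x,B[...,1]-y)),B.shape[:2])]),3) for x in np.arange(-.02,.11,.01)])
```

```text
tcp box [ 0.00363069 -0.0444414 ] [ 0.50144849 -0.05762281  0.1176944 ] [-3.13331556e+00 -1.05346086e-03  1.40720372e+00]
-0.1 [0.012, 0.014, 0.012, 0.01, 0.011, 0.072, 0.075, 0.074, 0.012, 0.014, 0.012, 0.011, 0.011]
-0.09 [0.011, 0.013, 0.008, 0.011, 0.011, 0.055, 0.076, 0.056, 0.011, 0.014, 0.011, 0.013, 0.016]
-0.07 [0.011, 0.012, 0.008, 0.012, 0.013, 0.037, 0.045, 0.072, 0.011, 0.011, 0.011, 0.013, 0.013]
-0.055 [0.012, 0.012, 0.01, 0.012, 0.01, 0.012, 0.045, 0.078, 0.073, 0.012, 0.012, 0.013, 0.013]
-0.035 [0.009, 0.009, 0.012, 0.008, 0.013, 0.036, 0.043, 0.011, 0.009, 0.012, 0.013, 0.013, 0.013]
```

play_rows([
  [[0,0,0],[-0.002,0,0.03],255],
  [[0,0,0],[0,0,0.024],255],
  [[0,0,0],[0,0,0],255],
  [[0,0,0],[0,0.01,0],255],
  [[0,0,0],[0,0.008,0],255],
])

```text
time: 8.48
tool_pos: [0.5237, -0.0656, 0.0698]
eef_rot: [3.138, 0.0, 1.404]
force: [-0.4, -0.5, 1.1]
opening: -0.001
```

play_rows([
  [[0,0,0],[0.001,0.006,0],255],
  [[0,0,0],[0.001,0.007,0],255],
  [[0,0,0],[0,0.008,0],255],
  [[0,0,0],[-0.001,0.008,0],255],
  [[0,0,0],[0,0,0],255],
])

```text
time: 9.1
tool_pos: [0.5509, -0.0692, 0.0678]
eef_rot: [3.141, -0.0, 1.403]
force: [-0.4, 1.0, 1.4]
opening: 0.002
```

Run:
```python
from h import *
s=bot.read_state();print("tcp box",tobox(s["tool_pos"]),s["tool_pos"],s["force"])
d=bot.get_image("scene");cv2.imwrite("pics/s3.png",cv2.resize(d["image"][90:230,170:370,::-1],None,fx=4,fy=4))
```

```text
tcp box [ 0.05429861 -0.04757255] [ 0.5508795  -0.0691821   0.06778567] [-0.40204745  1.03257296  1.4476053 ]
```

View pics/s3.png

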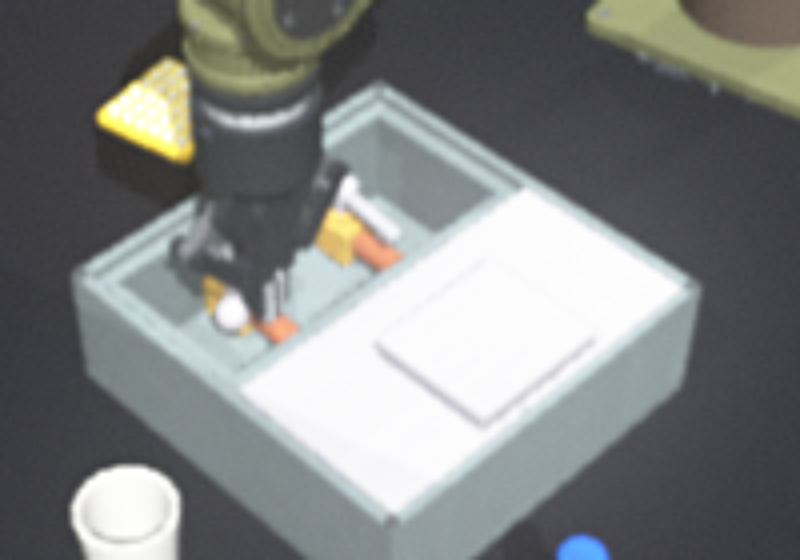

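The crop shows the ball at (230,312) moving ahead of the fingertips at (275,295), with the plain handle at (370,215) untouched. The tip is 4 mm higher than intended, so I'll back off slightly, lower it and carry on round the arc.

play_rows([
  [[0,0,0],[0.003,-0.004,0],255],
  [[0,0,0],[0,0,0.005],255],
  [[0,0,0],[0,0,0],255],
])

```text
time: 9.52
tool_pos: [0.546, -0.0653, 0.0617]
eef_rot: [-3.14, -0.0, 1.404]
force: [0.4, 0.2, -0.4]
opening: -0.001
```

Run:
```python
from h import *
s=bot.read_state();t=tobox(s["tool_pos"]);print("tcp box",t,s["tool_pos"],s["force"])
d=bot.get_image("scene");C=cloud(d);B=tobox(C)-t;z=C[...,2]
dark=d["image"].max(-1)<90
for lo in np.arange(.07,.2,.01):
    m=dark&(z>lo)&(z<lo+.01)&(abs(B[...,0])<.1)&(abs(B[...,1])<.07)
    if m.sum()>3: print(round(lo,2),m.sum(),np.round(B[m].min(0)*1000),np.round(B[m].max(0)*1000))
```

```text
tcp box [ 0.04887085 -0.04454318] [ 0.5460347  -0.0652878   0.06173114] [ 0.38381238  0.15447567 -0.36949843]
0.07 8 [11. -4.] [15.  7.]
0.08 12 [11. -7.] [16.  8.]
0.09 8 [10.  2.] [15.  6.]
0.1 17 [-5.  5.] [28. 13.]
0.11 63 [-29.  -8.] [36. 14.]
0.12 52 [-40. -10.] [42. 17.]
0.13 70 [-48.  -0.] [52. 18.]
0.14 65 [-53.   6.] [59. 18.]
0.15 63 [-54.   6.] [63. 19.]
0.16 73 [-28.  -6.] [41. 20.]
0.17 29 [ 15. -10.] [41. 12.]
0.18 26 [13. -4.] [39. 32.]
0.19 92 [-16. -16.] [40. 37.]
```

play_rows([
  [[0,0,0],[-0.001,0.007,0],255],
  [[0,0,0],[-0.003,0.006,0],255],
  [[0,0,0],[-0.004,0.005,0],255],
  [[0,0,0],[-0.0045,0.005,0],255],
  [[0,0,0],[-0.005,0.004,0],255],
  [[0,0,0],[-0.005,0.003,0],255],
  [[0,0,0],[-0.004,0.001,0],255],
  [[0,0,0],[0,0,0],255],
])

```text
time: 10.58
tool_pos: [0.5734, -0.0975, 0.0629]
eef_rot: [3.14, 0.001, 1.404]
force: [-0.1, 0.1, -1.7]
opening: -0.003
```

play_rows([
  [[0,0,0],[-0.003,0,0],255],
  [[0,0,0],[0,0,0],255],
])

```text
time: 10.82
tool_pos: [0.5733, -0.0992, 0.063]
eef_rot: [3.139, -0.002, 1.404]
force: [3.2, 4.5, -1.6]
opening: -0.0
```

Run:
```python
from h import *
s=bot.read_state();print("tcp box",tobox(s["tool_pos"]),s["tool_pos"],s["force"])
```

```text
tcp box [ 0.08138389 -0.07346212] [ 0.57325443 -0.09923613  0.0630273 ] [ 3.15498219  4.46182309 -1.5895389 ]
```

play_rows([
  [[0,0,0],[-0.002,0,0],255],
  [[0,0,0],[0,0,0],255],
])

```text
time: 11.08
tool_pos: [0.5732, -0.0995, 0.063]
eef_rot: [3.139, -0.005, 1.403]
force: [4.1, 10.3, -2.4]
opening: -0.001
```

play_rows([
  [[0,0,0],[-0.002,0,0],255],
  [[0,0,0],[0,0,0],255],
])

```text
time: 11.32
tool_pos: [0.5732, -0.0998, 0.063]
eef_rot: [3.139, -0.008, 1.403]
force: [4.8, 16.0, -2.0]
opening: -0.001
```

The handle is firmly against its stop: 16 N with no further motion. I'll back off, lift and move clear.

play_rows([
  [[0,0,0],[0.008,-0.002,0],255],
  [[0,0,0],[0.006,-0.002,0],255],
  [[0,0,0],[0,0,-0.06],255],
  [[0,0,0],[0,0,-0.06],255],
  [[0,0,0],[0,0,-0.04],255],
  [[0,0,0],[-0.055,-0.025,0],255],
  [[0,0,0],[-0.055,-0.025,0],255],
  [[0,0,0],[-0.055,-0.025,0],255],
  [[0,0,0],[-0.055,-0.025,0],255],
  [[0,0,0],[0,0,0],255],
])

```text
time: 12.58
tool_pos: [0.4326, -0.2927, 0.2228]
eef_rot: [-3.142, 0.002, 1.397]
force: [1.2, 0.5, -1.0]
opening: -0.001
```

Run:
```python
from h import *
s=bot.read_state();print(s["time"],"tcp box",tobox(s["tool_pos"]),s["tool_pos"],s["force"])
d=bot.get_image("top");C=cloud(d);B=tobox(C);z=C[...,2]
b=(abs(B[...,0])<.12)&(abs(B[...,1])<.135)&(z>.102)&(z<.112)
print("block y",np.percentile(B[b][:,1],[1,99]))
h=(abs(B[...,0])<.113)&(B[...,1]>-.118)&(B[...,1]<-.014)&(z>.06)&(z<.084)
k,lab,st,ce=cv2.connectedComponentsWithStats(h.astype(np.uint8))
for i in range(1,k):
    if st[i,4]>5:
        q=B[lab==i]*1000;print(st[i,4],np.round(q.min(0)),np.round(q.max(0)))
        f=q[np.hypot(*(q-[39 if q[:,0].mean()>0 else -56,-96]).T)>36]-[39 if q[:,0].mean()>0 else -56,-96];print("angle",np.arctan2(*f.mean(0)))
C0=np.load("top0.npy")
for u,v in((194,190),(288,150),(384,272)):print(C0[v,u],C[v,u])
cv2.imwrite("pics/top4.png",cv2.resize(d["image"][130:330,170:420,::-1],None,fx=3,fy=3))
```

```text
12.575 tcp box [-0.02498544 -0.28774649] [ 0.43255199 -0.29271752  0.2228326 ] [ 1.20827388  0.52226223 -1.02071116]
block y [0.04112598 0.12694912]
185 [  29. -107.] [ 95. -85.]
angle 1.5504106885776352
161 [ -67. -107.] [-45. -38.]
angle 0.10773347483665942
[0.61874544 0.19235224 0.08868965] [0.61884394 0.19245821 0.08808929]
[ 0.73438002 -0.04131937  0.00490658] [ 0.73511563 -0.04153414  0.00216816]
[ 0.41710327 -0.25599007  0.05517683] [ 0.41708944 -0.25606262  0.05494647]
```

View pics/top4.png

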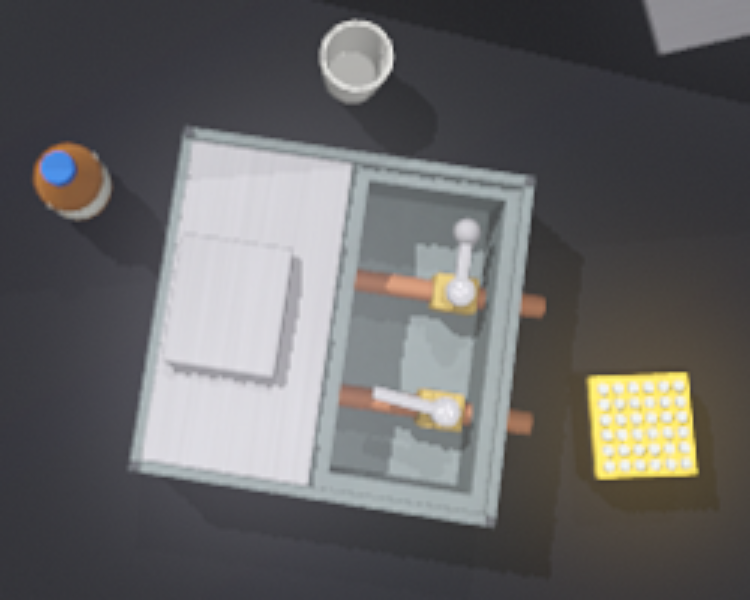

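The cover is home at the left end, with its block at about (230,305). The ball handle points along box +x, from (461,291) to (466,231). The plain handle and the bystanders haven't moved, and the hand is clear.

```bash
python3 -c "
from plant import bot
print(bot.sign_off())"
```

```text
the job is handed in; nothing more can be done
None
```

The job is done and handed in at about 12.6 s on the robot's clock. With the fingers shut, I pushed the cover by its block across to the far lip, then pushed the ball-ended handle clockwise round to its stop.

Last checks, from the camera and the force reading:
- **Cover:** the block spans y 41 to 127 mm in the box's frame, so the cover is home and the bay is fully open.
- **Ball handle:** I measured its angle as about 1.55 rad, which matches 1.57 within camera accuracy. At the stop it held 16 N without moving further.
- **Plain handle:** it measured 0.11 rad at the end, and its outline was the same, within about 1 mm, as before I pushed the ball handle.
- **Bystanders:** the bottle, tip box and beaker appear unmoved; spot readings match the first picture to within about 1 mm on bottle and tip box and 3 mm on the beaker.
- **Hand:** it ended well clear, 0.22 m above the bench beyond the right end of the box.

One thing went off plan: the fingertips entered the bay about 4 mm higher than intended, and the handle had already begun turning. I backed off, lowered them and then finished the turn. None of the final checks failed or disagreed.

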